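# Hang the potato masher between its neighbours on the hook rack

### The job

Hang the red-handled potato masher by its eye on the free middle arm of the hook rack, between the whisk and the turner, and feel along the arm's black saddle until the eye drops into the saddle's groove, so that it hangs there quietly by itself. Work gently: do not press hard on the rack, and do not knock the whisk or the turner, or disturb the pepper mill or the apple.

Things in the scene. Friction and masses are not known exactly. Their poses are not given: they have to be found in the camera images.
- masher: Loose potato masher, 0.14 to 0.28 kg, 194 mm tall, standing on its round steel plate (62 mm across, 5 mm thick). Origin: centre of the plate's underside; z up the handle. Red round grip (20 to 23 mm across) from z = 74 to 148 mm, above it the flat hanging eye, whose opening runs through along x. Front and back are alike.
- masher_eye (a point): Centre of the crossbar that closes the masher's eye at the top, 190 mm above its origin, same axes. The crossbar is square, 8 x 8 mm, along y. The eye is 28 mm wide in y with flat sides (pinch these), 8 mm thick in x, 146 to 194 mm above the origin; its opening is 18 mm wide in y, 154 to 186 mm above the origin. The arm passes between the fingers.
- rack: Fixed hook rack, wooden base 140 x 250 x 14 mm. Origin: on the worktop below the middle of the free middle arm; z up, x along the arms towards the rail. Three steel arms, 8 mm wide and high, tops at z = 235 mm, at y = -78, 0, 78 mm, stick out towards -x from a rail (front at x = 58, top at z = 238 mm). Two end posts at y = -112, 112 mm, behind at x = 65 mm.
- prong_tip (a point): Top of the upturned tip of the free middle arm, at x = -62, y = 0, z = 245 mm in the rack's frame (10 mm above the arm's top), rack's axes. The tip is 8 mm thick.
- prong_mid (a point): Middle of the free arm, on its bare top (x, y = 0, z = 235 mm in the rack's frame). Round the arm is a rigid black saddle, 80 mm long, 11 mm wide, from 10 mm below to 6 mm above this point. A groove crosses it halfway: 11 mm wide, edges rounded 1.5 mm, floor level with this point. The groove lies anywhere up to 16 mm before or behind this point: not measured, feel for it; over 40 N would shift it.
- whisk: Loose whisk, black handle, 0.15 kg, 56 mm wide below, hung on an outer arm by an eye like the masher's, in a groove at that arm's middle. Origin: centre of its underside, 190 mm below its crossbar; z up the handle.
- turner: Loose slotted steel turner, black handle, 0.15 kg, 58 mm wide below, hung on the other outer arm in the same way as the whisk. Origin: centre of its underside, 190 mm below its crossbar; z up the handle.
- pepper: Glass pepper mill with black head, 43 mm across, 170 mm tall, standing loose on the worktop. Origin: centre of its underside.
- apple: Red apple, 74 mm, loose on the worktop. Origin: centre of its underside.

How it is judged:
By the outcome, as a careful person would: the job done as asked, in the order asked, and still so for the second after the job is handed in, with the robot touching nothing.
It also fails if it takes over 72 s, if anything falls off the work surface, if the arm or the gripper's body presses on something with over 40 N, if the wrist force passes 120 N, or if a joint passes its speed limit or range.

### The arm

A 6-joint arm with a two-finger parallel gripper is mounted at the origin on a cart in front of the work surface, level with it; the furniture and walls round the work are solid. World frame = base frame: x ahead of the robot, y to its left, z up, the work surface at z = 0. Lengths are in m, angles in rad, forces in N, time in s.
With the tool pointing down it reaches from about 0.375 to 0.9 m from the base axis. Payload 3.1 kg.
Tool frame: the origin (TCP) lies on the centre line of the jaws, within the pads' length; the fingertips stand 22 mm ahead of it and the grasp point (between the pads) lies 3 mm ahead of it; z points along the fingers, y is the line along which they close (so a half turn about z gives the same grasp; the last joint's range is limited). The gripper opens to 85 mm and grips with 20 to 120 N. Pads are 22 mm wide; open, the fingers measure 114 mm over their backs; the gripper's body (76 mm by 85 mm) begins 54 mm behind the grasp point. The pads swing forward as they close: fully open they stand 13 mm farther back than shut.
Start: joints at [1.119, 0.527, 1.433, -0, 1.181, -0.178], TCP at [0.168, 0.602, 0.253] pointing down, gripper open.
Joint ranges: [-3.08, 3.08], [-0.75, 2.2], [0.22, 2.44], [-1.43, 4.57], [0, 2.65], [-2.85, 2.85]. Speed limits (rad/s): [2.79, 2.79, 3.14, 3.14, 3.14, 3.14].

### API

Orientations are given as a unit quaternion [x, y, z, w].
In Python, from station import manip gives the robot as it stands.
- The arm moves only by the shell command python3 drive.py [FORCE], which reads ROWS from standard input. ROWS is a JSON list that holds a single list of rows (three levels of brackets), with 1 to 20 rows, each of 5 numbers: dx, dy, dz in m, then a turn about the tool's z in rad, then the opening from 0.0 (shut) to 1.0 (fully open); each row is the pose to reach, as a shift and turn from the pose commanded when the command began, along the tool's axes at that moment; what a row does not reach only later rows make up. A row lasts 1/10 s, in which the tool goes at most 0.05 m and 0.15 rad, less where a joint would pass 70% of its speed; a pose out of reach is approached as far as the arm can. The fingers move at their own pace and stop on an object; FORCE is the grip in N (left out, the last holds). Time passes only in rows, so rows that do not move let the fingers close. It prints the time, the measured TCP pose, the force, the opening and the grip force at its end. Input that does not fit is refused with a message, and nothing moves.
- manip.sense(): the state, without advancing time (a new reading comes with each control period).
- manip.snapshot(name): name is "side" or "top" or "wrist"; returns a dict with "pixels" (384x512x3 uint8, red, green, blue), "range_z" (384x512 float32, m along the optical axis (not along the pixel's ray), 0 where there is no reading), "fov_y" (degrees; the focal length in pixels is half the picture's height over the tangent of half this angle, whatever the lens; pixels are square), "cx", "cy" (the principal point, pixels), "R" (3x3) and "t" (3): a world point X has camera coordinates R X + t; the wrist camera has in their place "hand_eye" (4x4, takes a point from camera to tool coordinates, whose origin is the TCP and whose axes are the flange's). Camera axes: x right, y down, z forward; pixel columns grow to the right and rows downward; lengths in m; the calibration is good to about 2 mm. A picture is of the moment at which its call begins: read the wrist's pose just before it.
- manip.sign_off(): hands the job in; it is judged then, once.
The state is a dict: "t": time; "q": joint angles; "qd": joint speeds; "tau": joint torques, N m; "tcp_pos": TCP position; "tool_rot": TCP orientation; "force": force on the tool from outside, world axes, zero at the start; "ft_torque": the same for the moment, N m; "finger_gap": opening from 0.0 (shut) to 1.0 (fully open); "gripper_force": force on a finger pad.
Only numpy, scipy, OpenCV 4.12 (cv2) and the standard library are available. Lean on these libraries where they do the work, as an engineer would, in place of code of your own. Each camera call takes 0.05 s, during which the arm holds its last target. There are 200 camera calls.

## Working session

There is one attempt and no reset: what is moved stays moved. The work goes in short steps, Python scripts to look and compute and a shell command to move; the robot and the scene stay as the last step left them, time stands still between calls to the robot, and variables do not carry over. Pictures are saved under pics/ and viewed, at most 12 in all, crops included, and the job is handed in when it is done.

```bash
mkdir -p pics; ls
cat > h.py <<'E'
import numpy as np, cv2
from station import manip
from scipy.spatial.transform import Rotation as Rn
def snap(n):
    s0=manip.sense(); s=manip.snapshot(n); s['f']=192/np.tan(np.radians(s['fov_y'])/2)
    if n=='wrist':
        T=np.eye(4);T[:3,:3]=Rn.from_quat(s0['tool_rot']).as_matrix();T[:3,3]=s0['tcp_pos']
        M=T@np.array(s['hand_eye']); s['C']=M[:3,3]; s['A']=M[:3,:3]
    else:
        s['A']=np.array(s['R']).T; s['C']=-s['A']@np.array(s['t'])
    return s
def save(s,name): cv2.imwrite('pics/'+name,cv2.cvtColor(s['pixels'],cv2.COLOR_RGB2BGR))
def ray(s,u,v): return s['A']@np.array([(u-s['cx'])/s['f'],(v-s['cy'])/s['f'],1.])
def plane(s,u,v,z):
    d=ray(s,u,v); return s['C']+d*(z-s['C'][2])/d[2]
def cloud(s):
    v,u=np.mgrid[:384,:512]; z=np.array(s['range_z'])
    P=np.stack([(u-s['cx'])/s['f']*z,(v-s['cy'])/s['f']*z,z],-1)@s['A'].T+s['C']
    P[z<=0]=np.nan
    return P
def proj(s,X):
    c=s['A'].T@(np.array(X)-s['C']); return s['f']*c[0]/c[2]+s['cx'],s['f']*c[1]/c[2]+s['cy']
E
python3 - <<'E'
from h import *
ss=[snap('side'),snap('top')]
import pickle
pickle.dump(ss,open('s0.pkl','wb'))
save(ss[0],'a_side.png');save(ss[1],'a_top.png')
for s in ss: print(s['C'],s['A'][:,2],s['f'])
s=manip.sense();print(s)
E
```

```text
drive.py
pics
station.py
[ 0.39553349 -0.60187584  0.80123579] [ 0.13660894  0.79709315 -0.58820108] 485.3625366085019
[0.37423832 0.24887538 1.17488121] [ 0.1436107  -0.02687569 -0.98926926] 413.1436219575862
{'t': 0.1, 'q': array([ 1.11950578e+00,  5.28404018e-01,  1.43378625e+00,  5.46372963e-06,
        1.18142492e+00, -1.78501900e-01]), 'qd': array([ 0.0004147 , -0.00268364, -0.00323858, -0.0004021 , -0.00104191,
       -0.00071725]), 'tau': array([-1.06252321e-04, -4.43303418e+01, -1.78587073e+01, -2.04371781e-04,
        3.87924301e-03, -7.28279645e-06]), 'tcp_pos': array([0.16808568, 0.60133637, 0.25240867]), 'tool_rot': array([ 1.35972777e-01,  9.90712058e-01, -9.60758066e-04, -3.15609171e-04]), 'force': array([ 0.061062  , -0.73545749,  0.24591552]), 'ft_torque': array([-0.03783021, -0.01426492,  0.00328411]), 'gripper_force': 0.0, 'finger_gap': 1.0042554093389553}
```

View pics/a_side.png

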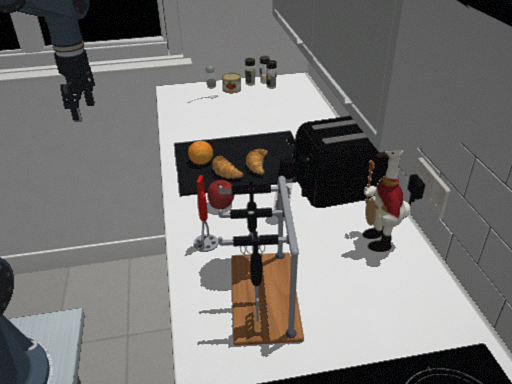

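View pics/a_top.png

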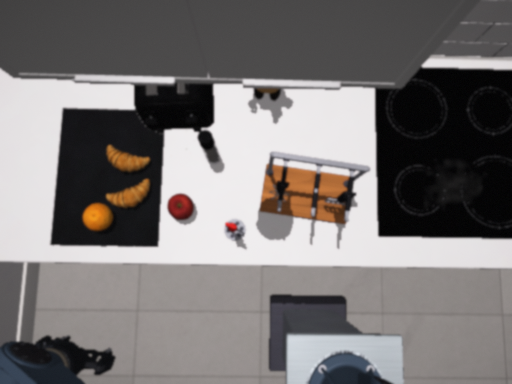

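The side view shows the masher at about (203,210), the rack arms at (250,188 to 240), and the apple at (220,193). In the top view, the masher is at (235,230), the rack at (305,190), the pepper mill at (207,140), the apple at (180,207), and the robot is at the bottom right. Next I'll zoom in and measure.

Run:
```python
from h import *
import pickle
ss=pickle.load(open('s0.pkl','rb'))
a=cv2.resize(ss[0]['pixels'][165:345,180:310],None,fx=3,fy=3,interpolation=cv2.INTER_CUBIC)
b=cv2.resize(ss[1]['pixels'][140:260,160:380],None,fx=3.5,fy=3.5,interpolation=cv2.INTER_CUBIC)[:, :]
for n,i in(('a',a),('b',b)): cv2.imwrite(f'pics/z_{n}.png',cv2.cvtColor(i,cv2.COLOR_RGB2BGR))
print(a.shape,b.shape)
for s in ss:
    P=cloud(s); h=cv2.cvtColor(s['pixels'],cv2.COLOR_RGB2HSV)
    m=((h[...,0]<8)|(h[...,0]>172))&(h[...,1]>150)&(h[...,2]>60)
    n,l,st,c=cv2.connectedComponentsWithStats(m.astype(np.uint8))
    for i in range(1,n):
        if st[i,4]>25: 
            q=P[l==i]; q=q[~np.isnan(q[:,0])]; print(st[i],c[i],np.percentile(q,[3,50,97],axis=0).round(3).tolist())
    # tall steel points
    X=P.reshape(-1,3); k=(X[:,2]>.2)&(X[:,2]<.26)&(X[:,0]>.3)&(X[:,0]<.75)&(abs(X[:,1])<.4)
    print(k.sum(),np.percentile(X[k],[1,50,99],axis=0).round(3).tolist())
```

```text
(540, 390, 3) (420, 770, 3)
[197 175  10  46 315] [201.47301587 197.91111111] [[0.428, 0.295, 0.081], [0.436, 0.301, 0.143], [0.445, 0.323, 0.196]]
[208 180  25  28 434] [219.37096774 193.71428571] [[0.465, 0.421, 0.02], [0.488, 0.433, 0.054], [0.52, 0.476, 0.07]]
[378 181  25  36 505] [391.58415842 197.73267327] [[0.834, 0.168, 0.136], [0.846, 0.197, 0.16], [0.873, 0.234, 0.178]]
2509 [[0.45, -0.013, 0.202], [0.535, 0.104, 0.237], [0.6, 0.204, 0.245]]
[169 195  23  24 422] [180.10663507 206.41232227] [[0.461, 0.429, 0.054], [0.487, 0.454, 0.066], [0.516, 0.482, 0.071]]
[226 223  10   8  53] [231.16981132 226.41509434] [[0.424, 0.299, 0.142], [0.431, 0.309, 0.193], [0.438, 0.319, 0.198]]
1551 [[0.453, -0.006, 0.204], [0.559, 0.111, 0.239], [0.601, 0.216, 0.246]]
```

View pics/z_a.png

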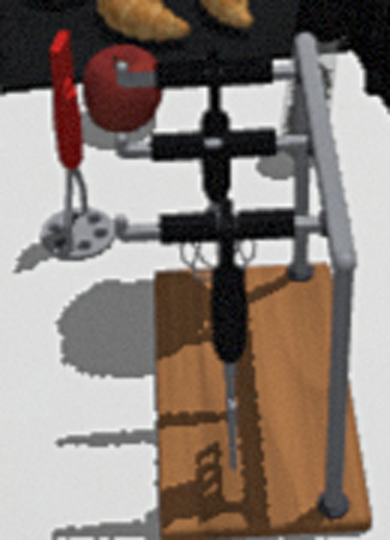

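View pics/z_b.png

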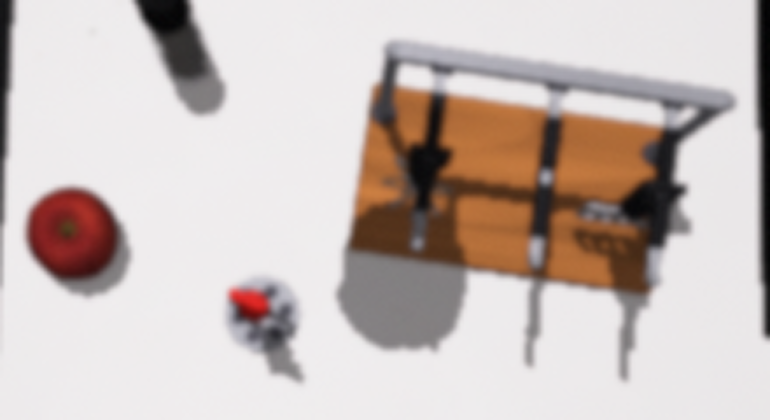

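The saddle groove shows as a light spot halfway along the middle arm, at about (212,143) in the side crop and (545,177) in the top crop. The masher stands clear of everything, with its eye at about (247,300) in the top crop. I'll fit the rack first, then move the wrist over the masher.

```bash
cat >> h.py <<'E'
def shift(target,yaw=None):
    "tool-axes shift from the measured pose to target; turn to put tool y at world angle yaw (mod pi)"
    s=manip.sense();R=Rn.from_quat(s['tool_rot']).as_matrix()
    out=R.T@(np.array(target)-s['tcp_pos']); a=np.arctan2(R[1,1],R[0,1])
    t=None
    if yaw is not None: t=-((yaw-a+np.pi/2)%np.pi-np.pi/2)
    print('shift',out.round(4),'turn',t,'q6',s['q'][5].round(3),'tcp',s['tcp_pos'].round(4),'yawy',round(a,4))
E
python3 - <<'E'
from h import *
import pickle
ss=pickle.load(open('s0.pkl','rb'))
def tri(p,q):
    a,b=ss; d1=ray(a,*p);d2=ray(b,*q);d1/=np.linalg.norm(d1);d2/=np.linalg.norm(d2)
    M=np.stack([d1,-d2],1);k=np.linalg.lstsq(M,b['C']-a['C'],rcond=None)[0]
    A=a['C']+k[0]*d1;B=b['C']+k[1]*d2
    return ((A+B)/2).round(4),np.linalg.norm(A-B).round(4)
A=lambda u,v:(u/3+180-.33,v/3+165-.33); B=lambda u,v:(u/3.5+160-.36,v/3.5+140-.36)
print('groove',tri(A(212,142),B(545,177)),'tip',tri(A(122,137),B(537,260)),'rail joint',tri(A(308,143),B(555,88)))
print('plane',plane(ss[1],*B(545,177),.235),plane(ss[1],*B(537,262),.245),plane(ss[1],*B(555,88),.235))
print('masher top',tri(A(60,33),B(238,296)))
for s in ss:
    P=cloud(s).reshape(-1,3)
    for lo,hi in((.228,.255),):
        k=(P[:,2]>lo)&(P[:,2]<hi)&(P[:,0]>.5)&(P[:,0]<.7)&(P[:,1]>-.1)&(P[:,1]<.3)
        Q=P[k]
        # rail: farthest x for each y
        r=[]
        for y in np.arange(0,.22,.005):
            g=Q[abs(Q[:,1]-y)<.003]
            if len(g)>1: r.append((y,g[:,0].max()))
        r=np.array(r)
        f=np.polyfit(r[:,0],r[:,1],1); e=r[:,1]-np.polyval(f,r[:,0]); r=r[abs(e)<.01]; f=np.polyfit(r[:,0],r[:,1],1); print('rail back line',f,np.abs(r[:,1]-np.polyval(f,r[:,0])).max())
s=manip.sense();T=manip.snapshot('wrist')['hand_eye'];print(np.array(T).round(3).tolist())
shift([.433,.309,.40])
E
```

```text
groove (array([0.5155, 0.1143, 0.2345]), np.float64(0.0025)) tip (array([0.4596, 0.1208, 0.2427]), np.float64(0.0021)) rail joint (array([0.5763, 0.1068, 0.2297]), np.float64(0.002))
plane [0.51414009 0.11448968 0.235     ] [0.45698231 0.12119922 0.245     ] [0.57413763 0.10771703 0.235     ]
masher top (array([0.4361, 0.3168, 0.1966]), np.float64(0.0025))
rail back line [0.1336171  0.57753543] 0.0013872839845071594
rail back line [0.13773409 0.57541476] 0.0016872463617739752
[[-0.001, -0.959, -0.284, 0.072], [1.0, -0.0, -0.001, 0.001], [0.001, -0.284, 0.959, -0.12], [0.0, 0.0, 0.0, 1.0]]
shift [-0.3338 -0.2105 -0.1472] turn None q6 -0.178 tcp [0.1682 0.6014 0.2525] yawy 1.298
```

```bash
echo '[[[-0.03,-0.02,-0.02,0,1],[-0.065,-0.042,-0.05,0,1],[-0.1,-0.064,-0.08,0,1],[-0.138,-0.087,-0.09,0,1],[-0.175,-0.11,-0.09,0,1],[-0.21,-0.135,-0.09,0,1],[-0.25,-0.16,-0.09,0,1],[-0.29,-0.185,-0.09,0,1],[-0.32,-0.205,-0.09,0,1],[-0.334,-0.21,-0.09,0,1],[-0.334,-0.21,-0.09,0,1],[-0.334,-0.21,-0.09,0,1]]]' | python3 drive.py
python3 - <<'E'
from h import *
import pickle
s=snap('wrist');save(s,'w1.png');pickle.dump(s,open('w1.pkl','wb'))
print(s['C'],s['f'])
E
```

```text
t: 1.35
tcp_pos: [0.4327, 0.3102, 0.343]
tool_rot: [0.136, 0.991, 0.0, -0.001]
force: [-1.1, 0.2, -0.3]
finger_gap: 1.001
gripper_force: 0.0
[0.36364948 0.3303214  0.46298206] 287.4647254648954
```

View pics/w1.png

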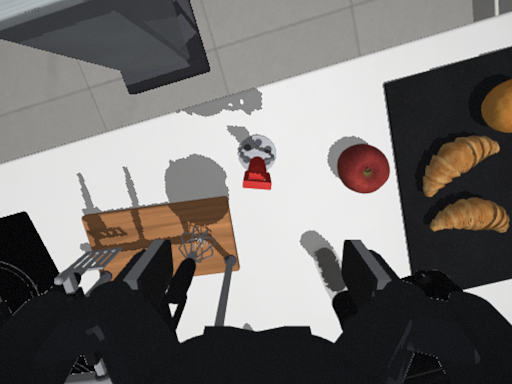

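The wrist view shows the masher's red crossbar at about (257,184), almost parallel to the closing line, with the plate at (258,153). I'll measure the bar by its depth and colour and take a second wrist view to check.

```bash
cat > m.py <<'E'
from h import *
def bar(s,lo=.189,hi=.205):
    P=cloud(s);h=cv2.cvtColor(s['pixels'],cv2.COLOR_RGB2HSV)
    m=((h[...,0]<8)|(h[...,0]>172))&(h[...,1]>120)&(h[...,2]>60)
    n,l,st,c=cv2.connectedComponentsWithStats(m.astype(np.uint8))
    best=None
    for i in range(1,n):
        if st[i,4]<60: continue
        q=P[l==i]
        if np.nanmax(q[:,2])<.15: continue
        k=(l==i)&(P[...,2]>lo)&(P[...,2]<hi)
        print('comp',st[i],'zmax',np.nanpercentile(q[:,2],98).round(4),k.sum())
        if k.sum()<20: continue
        v,u=np.nonzero(k); r=cv2.minAreaRect(np.stack([u,v],1).astype(np.float32)); bx=cv2.boxPoints(r)
        W=np.array([plane(s,*b,.194)[:2] for b in bx]); e=[W[1]-W[0],W[2]-W[1]]; L=[np.linalg.norm(x) for x in e]; d=e[int(np.argmax(L))]
        print('centre px',r[0],'world',W.mean(0).round(4),'size',np.round(L,4),'yaw',np.arctan2(d[1],d[0])%np.pi)
        print('median bar cloud',np.median(P[k],axis=0).round(4))
        best=r[0]
    return best
E
echo '[[[0.02,0,0,0,0.7],[0.04,0,0,0,0.7],[0.04,0,0,0,0.7],[0.04,0,0,0,0.7]]]' | python3 drive.py
python3 - <<'E'
from m import *
import pickle
a=pickle.load(open('w1.pkl','rb')); b=snap('wrist'); save(b,'w2.png')
p=bar(a);q=bar(b)
d1=ray(a,*p);d2=ray(b,*q);k=np.linalg.lstsq(np.stack([d1,-d2],1),b['C']-a['C'],rcond=None)[0]
print('tri',a['C']+k[0]*d1,b['C']+k[1]*d2)
for s in(a,b):
    P=cloud(s);k=(P[...,2]<.02)&(P[...,2]>.003)&(np.hypot(P[...,0]-.43,P[...,1]-.31)<.06)
    v,u=np.nonzero(k);print('plate cloud',P[k].mean(0),P[k].min(0),P[k].max(0))
    h=s['pixels']
E
```

```text
t: 1.8
tcp_pos: [0.3933, 0.3213, 0.3436]
tool_rot: [0.135, 0.991, 0.0, 0.0]
force: [0.2, -0.2, 0.8]
finger_gap: 0.7
gripper_force: 0.0
comp [243 157  28  33 648] zmax 0.1941 235
centre px (256.5940856933594, 183.77647399902344) world [0.4328 0.3105] size [0.0085 0.0264] yaw 1.218330307013632
median bar cloud [0.433  0.3103 0.193 ]
comp [244 186  26  42 709] zmax 0.194 214
centre px (256.5368957519531, 222.09426879882812) world [0.4324 0.3107] size [0.0091 0.0259] yaw 1.203128029715516
median bar cloud [0.433  0.3106 0.193 ]
tri [0.43353475 0.31028839 0.19114918] [0.43356108 0.31038524 0.19114881]
plate cloud [0.4266363  0.31154975 0.00439961] [0.40312344 0.27926549 0.00300836] [0.46206455 0.34026761 0.01987208]
plate cloud [0.42767093 0.31085992 0.00448203] [0.4024716  0.27879821 0.00300217] [0.46156377 0.33990083 0.01991055]
```

```bash
python3 -c "
from h import *
shift([.433,.3104,.178],1.21)"
```

```text
shift [-0.0402  0.      0.1657] turn 0.09003497022995499 q6 -0.836 tcp [0.3941 0.3211 0.3437] yawy 1.3
```

```bash
echo '[[[-0.02,0,0,0.05,0.6],[-0.04,0,0,0.09,0.6],[-0.04,0,0.03,0.09,0.6],[-0.04,0,0.07,0.09,0.6],[-0.04,0,0.1,0.09,0.6],[-0.04,0,0.13,0.09,0.6],[-0.04,0,0.15,0.09,0.6],[-0.04,0,0.165,0.09,0.6],[-0.04,0,0.166,0.09,0.6],[-0.04,0,0.166,0.09,0.6]]]' | python3 drive.py 40
python3 - <<'E'
from m import *
s=snap('wrist');save(s,'w3.png');shift([.433,.3104,.178],1.21);bar(s)
E
```

```text
t: 2.85
tcp_pos: [0.4351, 0.3092, 0.1769]
tool_rot: [0.182, 0.983, -0.0, 0.0]
force: [0.8, -1.1, -0.5]
finger_gap: 0.594
gripper_force: 0.0
shift [ 0.0023  0.0001 -0.0004] turn -0.0037881856608479314 q6 -0.797 tcp [0.4351 0.3094 0.1776] yawy 1.2062
comp [ 224  189   67  103 4019] zmax 0.1939 1395
centre px (257.0, 279.0) world [0.4316 0.3112] size [0.0267 0.0104] yaw 1.205344541992531
median bar cloud [0.4328 0.3108 0.1929]
```

View pics/w3.png

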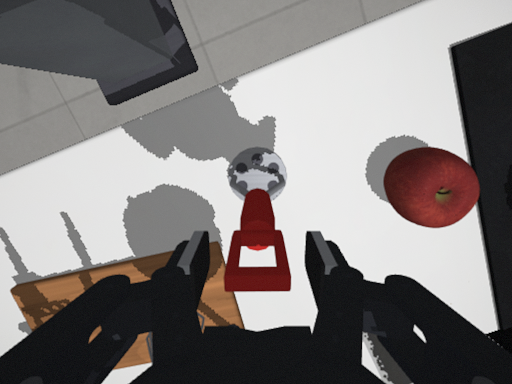

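The eye is centred between the fingers, with the bar at about (257,280). I'll close and lift.

```bash
echo '[[[0.002,0,0,0,0.2],[0.002,0,0,0,0.1],[0.002,0,0,0,0],[0.002,0,0,0,0],[0.002,0,0,0,0],[0.002,0,0,0,0],[0.002,0,0,0,0]]]' | python3 drive.py 60
echo '[[[0,0,-0.01,0,0],[0,0,-0.03,0,0],[0,0,-0.05,0,0],[0,0,-0.066,0,0],[0,0,-0.066,0,0],[0,0,-0.066,0,0]]]' | python3 drive.py
python3 -c "
from h import *
shift([.395,.129,.2445],1.443);shift([.395,.30,.2445],1.443)"
```

```text
t: 3.6
tcp_pos: [0.4322, 0.3106, 0.1784]
tool_rot: [0.18, 0.984, 0.0, 0.001]
force: [0.1, -0.9, 5.7]
finger_gap: 0.32
gripper_force: 59.6
t: 4.2
tcp_pos: [0.4311, 0.3103, 0.2431]
tool_rot: [0.18, 0.984, -0.0, -0.0]
force: [-0.7, -0.1, -1.3]
finger_gap: 0.317
gripper_force: 59.4
shift [-0.0306 -0.1823 -0.0013] turn -0.23490136009204354 q6 -0.795 tcp [0.4311 0.3103 0.2431] yawy 1.2081
shift [ 0.0301 -0.0224 -0.0014] turn -0.23490136009204354 q6 -0.795 tcp [0.4311 0.3103 0.2431] yawy 1.2081
```

```bash
echo '[[[0.015,-0.01,0,-0.05,0],[0.03,-0.03,0,-0.12,0],[0.025,-0.06,0,-0.2,0],[0.01,-0.09,0,-0.235,0],[-0.005,-0.12,0,-0.235,0],[-0.018,-0.15,0,-0.235,0],[-0.028,-0.175,0,-0.235,0],[-0.031,-0.182,0,-0.235,0],[-0.031,-0.182,0,-0.235,0],[-0.031,-0.182,0,-0.235,0]]]' | python3 drive.py
python3 - <<'E'
from m import *
import pickle
d={n:snap(n) for n in('side','top','wrist')};pickle.dump(d,open('s2.pkl','wb'))
bar(d['wrist'],.252,.27);bar(d['top'],.25,.27)
a=cv2.resize(d['side']['pixels'][165:275,170:310],None,fx=4,fy=4,interpolation=cv2.INTER_CUBIC)
b=d['wrist']['pixels']; c=cv2.resize(d['top']['pixels'][140:260,270:350],None,fx=3.2,fy=3.2)
o=np.zeros((590,800,3),np.uint8);o[:440,:560]=a
cv2.imwrite('pics/s2.png',o[...,::-1]);save(d['wrist'],'w4.png')
shift([.395,.129,.2445],1.443)
E
```

```text
t: 5.2
tcp_pos: [0.3957, 0.1298, 0.2429]
tool_rot: [0.064, 0.998, 0.0, -0.001]
force: [0.4, -0.9, -1.9]
finger_gap: 0.32
gripper_force: 59.8
comp [ 225  192   65  104 4098] zmax 0.2586 1483
centre px (257.0, 283.0) world [0.4386 0.1253] size [0.0427 0.0187] yaw 1.4437928714266774
median bar cloud [0.3957 0.1305 0.2576]
shift [ 0.0006 -0.0012 -0.0013] turn 0.0015689843224231392 q6 -1.397 tcp [0.3958 0.1301 0.2432] yawy 1.4446
```

View pics/w4.png

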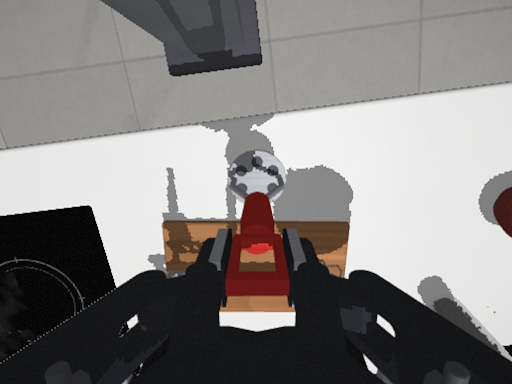

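View pics/s2.png

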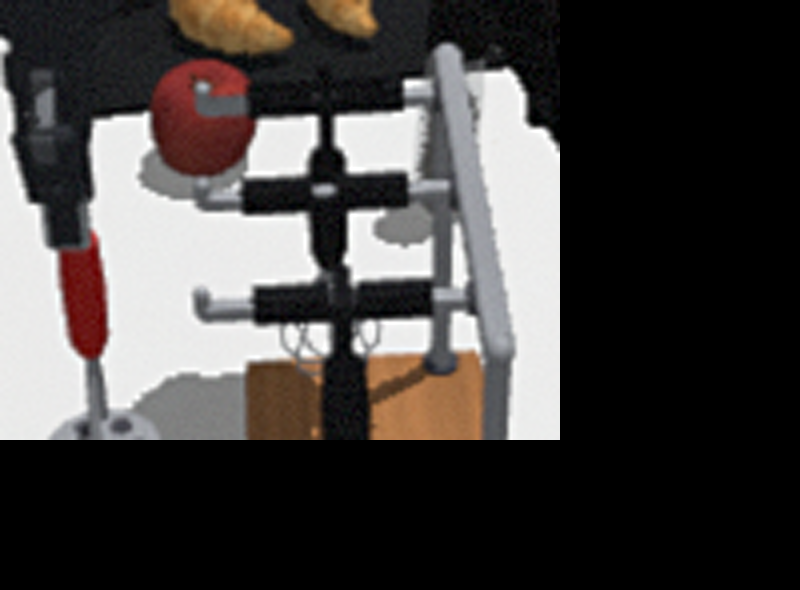

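The wrist view shows the held masher upright, with the bar at about (257,285). The rack base is at (163–349, 221), parallel to the closing line and centred. In the side crop the middle arm's tip is at (203,188) and the groove at about (325,190). Now I'll measure the lateral alignment precisely.

Run:
```python
from h import *
import pickle
d=pickle.load(open('s2.pkl','rb'))
w=d['wrist'];h=cv2.cvtColor(w['pixels'],cv2.COLOR_RGB2HSV)
P=cloud(w); st=manip.sense();R=Rn.from_quat(st['tool_rot']).as_matrix()
m=(h[...,0]>5)&(h[...,0]<22)&(h[...,1]>100)&(abs(P[...,2]-.014)<.008)
rows=[]
for v in range(222,240):
    u=np.nonzero(m[v])[0]
    if len(u)<20: continue
    a,b=plane(w,u[0],v,.014),plane(w,u[-1],v,.014); c=R.T@((a+b)/2-st['tcp_pos']); rows.append((v,u[0],u[-1],np.linalg.norm(a-b),*c[:2]))
print(np.round(rows,4))
for i in (-70,70):
    pass
us=np.arange(175,340,5); f=[np.nonzero(m[200:,u])[0] for u in us]
E_=np.array([plane(w,u,200+x[0]-.5,.014)[:2] for u,x in zip(us,f) if len(x)>3])
p=np.polyfit(E_[:,1],E_[:,0],1);print('front edge slope',p, 'yaw x',-np.arctan(p[0]))
o=np.array([.5205,.1128]);th=-.128;ex=np.array([np.cos(th),np.sin(th)]);ey=np.array([-ex[1],ex[0]])
for n in('top','side'):
    P=cloud(d[n]);q=P.reshape(-1,3);x=(q[:,:2]-o)@ex;y=(q[:,:2]-o)@ey
    for y0 in(-78,0,78):
      r=[]
      for x0 in range(-60,55,10):
        k=(abs(x*1e3-x0)<5)&(abs(y*1e3-y0)<14)&(q[:,2]>.22)&(q[:,2]<.25)
        r.append((x0,k.sum(),*(np.median(y[k])*1e3,np.median(q[k,2])*1e3) if k.sum() else (0,0)))
      print(n,y0,[tuple(np.round(t).astype(int)) for t in r])
    k=(abs(y)<.012)&(q[:,2]>.22)&(q[:,2]<.26)&(x<0);print('tip xmin',np.nanpercentile(x[k],[1,3]))
```

```text
File "<stdin>", line 25
    r.append((x0,k.sum(),*(np.median(y[k])*1e3,np.median(q[k,2])*1e3) if k.sum() else (0,0)))
                                                                      ^^
SyntaxError: invalid syntax
```

Run:
```python
from h import *
import pickle
d=pickle.load(open('s2.pkl','rb'))
w=d['wrist'];h=cv2.cvtColor(w['pixels'],cv2.COLOR_RGB2HSV)
P=cloud(w); st=manip.sense();R=Rn.from_quat(st['tool_rot']).as_matrix()
m=(h[...,0]>5)&(h[...,0]<22)&(h[...,1]>100)&(abs(P[...,2]-.014)<.008)
rows=[]
for v in range(222,250,3):
    u=np.nonzero(m[v])[0]
    if len(u)<20: continue
    a,b=plane(w,u[0],v,.014),plane(w,u[-1],v,.014); c=R.T@((a+b)/2-st['tcp_pos']); rows.append((v,u[0],u[-1],np.linalg.norm(a-b),*c[:2]))
print(np.round(rows,4))
us=np.arange(175,340,5); f=[np.nonzero(m[200:,u])[0] for u in us]
E_=np.array([plane(w,u,200+x[0]-.5,.014)[:2] for u,x in zip(us,f) if len(x)>3])
p=np.polyfit(E_[:,1],E_[:,0],1);print('front edge',p,'yaw x',-np.arctan(p[0]))
o=np.array([.5205,.1128]);th=-.128;ex=np.array([np.cos(th),np.sin(th)]);ey=np.array([-ex[1],ex[0]])
for n in('top','side'):
    P=cloud(d[n]);q=P.reshape(-1,3);q=q[~np.isnan(q[:,0])];x=(q[:,:2]-o)@ex;y=(q[:,:2]-o)@ey
    for y0 in(-78,0,78):
      r=[]
      for x0 in range(-60,55,10):
        k=(abs(x*1e3-x0)<5)&(abs(y*1e3-y0)<14)&(q[:,2]>.22)&(q[:,2]<.25)
        if k.sum(): r.append((x0,int(k.sum()),round(np.median(y[k])*1e3,1),round(np.median(q[k,2])*1e3)))
      print(n,y0,r)
    k=(abs(y)<.012)&(q[:,2]>.22)&(q[:,2]<.26)&(x<0);print('tip xmin',np.percentile(x[k],[1,3]))
```

```text
[[ 2.220e+02  1.640e+02  3.460e+02  2.380e-01 -7.350e-02 -2.100e-03]
 [ 2.250e+02  1.630e+02  3.480e+02  2.427e-01 -7.780e-02 -1.400e-03]
 [ 2.280e+02  1.630e+02  3.480e+02  2.435e-01 -8.200e-02 -1.500e-03]
 [ 2.310e+02  5.000e+00  3.480e+02  4.529e-01 -8.620e-02 -1.058e-01]
 [ 2.340e+02  1.640e+02  3.470e+02  2.424e-01 -9.060e-02 -1.500e-03]
 [ 2.370e+02  1.640e+02  3.470e+02  2.432e-01 -9.500e-02 -1.500e-03]
 [ 2.400e+02  1.640e+02  3.470e+02  2.440e-01 -9.940e-02 -1.500e-03]
 [ 2.430e+02  1.640e+02  3.470e+02  2.447e-01 -1.038e-01 -1.500e-03]
 [ 2.460e+02  1.700e+01  3.460e+02  4.415e-01 -1.081e-01 -1.008e-01]
 [ 2.490e+02  1.650e+02  3.460e+02  2.437e-01 -1.127e-01 -1.500e-03]]
front edge [0.12638421 0.46155147] yaw x -0.1257176752702387
top -78 [(-50, 8, np.float64(-76.1), 237), (-40, 25, np.float64(-76.7), 240), (-30, 25, np.float64(-76.9), 241), (-20, 25, np.float64(-77.1), 242), (-10, 37, np.float64(-76.9), 240), (0, 49, np.float64(-77.6), 244), (10, 24, np.float64(-76.4), 241), (20, 24, np.float64(-76.5), 242), (30, 24, np.float64(-76.9), 241), (40, 17, np.float64(-78.2), 24
[... 1458 characters left out ...]
 np.float64(-4.5), 238), (-10, 43, np.float64(-5.0), 235), (0, 44, np.float64(-4.9), 235), (10, 50, np.float64(-4.8), 238), (20, 46, np.float64(-4.7), 238), (30, 53, np.float64(-4.9), 236), (40, 33, np.float64(-3.1), 235), (50, 25, np.float64(-3.6), 235)]
side 78 [(-60, 31, np.float64(75.3), 237), (-50, 25, np.float64(74.4), 234), (-40, 32, np.float64(74.1), 235), (-30, 46, np.float64(73.3), 237), (-20, 44, np.float64(73.2), 239), (-10, 44, np.float64(73.2), 238), (0, 56, np.float64(69.9), 243), (10, 43, np.float64(73.5), 236), (20, 46, np.float64(73.3), 237), (30, 45, np.float64(73.3), 239), (40, 37, np.float64(73.5), 236), (50, 27, np.float64(74.3), 234)]
tip xmin [-0.06514028 -0.06330024]
```

Alignment is good: the arm's lateral offset is about −1 mm in tool y, and the groove is near rack x ≈ −6 mm. I'll thread the eye over the tip to rack x ≈ −30 mm.

```bash
echo '[[[-0.015,-0.001,-0.001,0,0],[-0.03,-0.001,-0.001,0,0],[-0.04,-0.001,-0.001,0,0],[-0.05,-0.001,-0.001,0,0],[-0.06,-0.001,-0.001,0,0],[-0.07,-0.001,-0.001,0,0],[-0.08,-0.001,-0.001,0,0],[-0.09,-0.001,-0.001,0,0],[-0.096,-0.001,-0.001,0,0],[-0.096,-0.001,-0.001,0,0],[-0.096,-0.001,-0.001,0,0]]]' | python3 drive.py
python3 - <<'E'
from h import *
s=snap('wrist');t=snap('side')
a=cv2.resize(t['pixels'][165:275,180:310],None,fx=3.4,fy=3.4,interpolation=cv2.INTER_CUBIC)
o=np.zeros((384,800,3),np.uint8);b=s['pixels'][120:384,100:400]
o[:374,:442]=a[:374];o[:264,450:750]=b;cv2.imwrite('pics/s3.png',o[...,::-1])
print(manip.sense()['tcp_pos'])
E
```

```text
t: 6.45
tcp_pos: [0.4906, 0.1159, 0.2441]
tool_rot: [0.064, 0.998, -0.0, -0.001]
force: [-0.0, -0.1, -2.2]
finger_gap: 0.317
gripper_force: 59.8
[0.49033892 0.11603911 0.2441817 ]
```

View pics/s3.png

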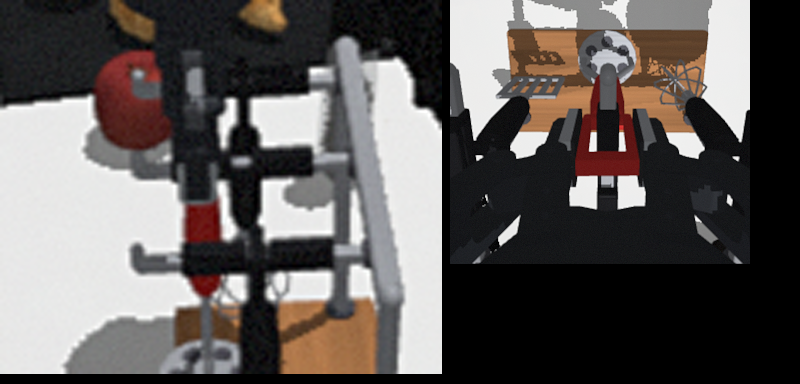

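The eye is threaded on the arm and centred (arm at (607,75–205) in the wrist crop), with the whisk and turner clear. Lowering slowly until it touches the saddle.

```bash
echo '[[[0,0,0.003,0,0],[0,0,0.005,0,0],[0,0,0.007,0,0],[0,0,0.008,0,0],[0,0,0.009,0,0],[0,0,0.009,0,0]]]' | python3 drive.py
echo '[[[0,0,0.0005,0,0],[0,0,0.001,0,0],[0,0,0.001,0,0]]]' | python3 drive.py
echo '[[[0,0,0.0005,0,0],[0,0,0.001,0,0],[0,0,0.001,0,0]]]' | python3 drive.py
```

```text
t: 7.15
tcp_pos: [0.4909, 0.116, 0.2352]
tool_rot: [0.064, 0.998, -0.0, -0.0]
force: [0.4, 0.3, -2.3]
finger_gap: 0.318
gripper_force: 59.8
t: 7.45
tcp_pos: [0.491, 0.116, 0.2343]
tool_rot: [0.064, 0.998, 0.0, -0.0]
force: [-0.1, 0.2, -3.5]
finger_gap: 0.316
gripper_force: 59.8
t: 7.75
tcp_pos: [0.4911, 0.116, 0.2334]
tool_rot: [0.064, 0.998, 0.0, 0.0]
force: [-1.0, -0.0, -2.0]
finger_gap: 0.315
gripper_force: 60.0
```

```bash
echo '[[[0,0,0.0005,0,0],[0,0,0.001,0,0],[0,0,0.001,0,0]]]' | python3 drive.py | grep -E 'tcp|^force'
echo '[[[0,0,0.0005,0,0],[0,0,0.0005,0,0]]]' | python3 drive.py | grep -E 'tcp|^force'
```

```text
tcp_pos: [0.4912, 0.116, 0.2333]
force: [-2.1, 0.1, 6.4]
tcp_pos: [0.4912, 0.116, 0.2333]
force: [-3.6, 0.5, 8.1]
```

Contact at TCP z 0.2333, about 8–10 N. I'll slide along the saddle.

```bash
echo '[[[-0.002,0,-0.0003,0,0],[-0.004,0,-0.0003,0,0],[-0.006,0,-0.0003,0,0],[-0.008,0,-0.0003,0,0]]]' | python3 drive.py | grep -E 'tcp|^force'
echo '[[[-0.002,0,0,0,0],[-0.004,0,0,0,0],[-0.006,0,0,0,0]]]' | python3 drive.py | grep -E 'tcp|^force'
echo '[[[-0.001,0,0,0,0],[-0.002,0,0,0,0],[-0.003,0,0,0,0]]]' | python3 drive.py | grep -E 'tcp|^force'
```

```text
tcp_pos: [0.4969, 0.1154, 0.2332]
force: [-7.9, 1.2, 10.6]
tcp_pos: [0.5029, 0.1147, 0.2333]
force: [-6.7, -0.3, 10.2]
tcp_pos: [0.5059, 0.1143, 0.2332]
force: [-6.8, 0.8, 10.0]
```

```bash
for i in 1 2; do python3 -c "pass"; done
echo '[[[-0.001,0,0,0,0],[-0.002,0,0,0,0],[-0.003,0,0,0,0],[-0.003,0,0,0,0]]]' | python3 drive.py | grep -E 'tcp|^force'
echo '[[[-0.001,0,0,0,0],[-0.002,0,0,0,0],[-0.002,0,0,0,0]]]' | python3 drive.py | grep -E 'tcp|^force'
echo '[[[-0.001,0,0,0,0],[-0.002,0,0,0,0],[-0.002,0,0,0,0]]]' | python3 drive.py | grep -E 'tcp|^force'
```

```text
tcp_pos: [0.5093, 0.1138, 0.2331]
force: [-5.3, 1.0, 8.2]
tcp_pos: [0.5132, 0.1132, 0.2321]
force: [0.5, 0.6, -2.0]
tcp_pos: [0.515, 0.1129, 0.2318]
force: [0.1, 0.6, -1.7]
```

The force vanished and the tool dropped, so the bar is over the groove. Lowering into it.

```bash
echo '[[[0,0,0.001,0,0],[0,0,0.0015,0,0],[0,0,0.0015,0,0]]]' | python3 drive.py | grep -E 'tcp|^force'
echo '[[[0,0,0.001,0,0],[0,0,0.0015,0,0],[0,0,0.0015,0,0]]]' | python3 drive.py | grep -E 'tcp|^force'
```

```text
tcp_pos: [0.5147, 0.1129, 0.2304]
force: [0.4, 1.2, -2.1]
tcp_pos: [0.5148, 0.1129, 0.229]
force: [-0.9, -0.8, -1.7]
```

```bash
echo '[[[0,0,0.0006,0,0],[0,0,0.0012,0,0],[0,0,0.0012,0,0]]]' | python3 drive.py | grep -E 'tcp|^force'
echo '[[[0,0,0.0005,0,0],[0,0,0.0007,0,0],[0,0,0.0007,0,0]]]' | python3 drive.py | grep -E 'tcp|^force'
```

```text
tcp_pos: [0.5148, 0.1129, 0.2278]
force: [0.4, -0.7, -2.9]
tcp_pos: [0.5149, 0.1129, 0.2275]
force: [0.1, -0.2, 0.2]
```

It rests on the groove floor, 5.8 mm down. Releasing gently and letting it settle before withdrawing straight up.

```bash
echo '[[[0,0,0,0,0.32],[0,0,0,0,0.33],[0,0,0,0,0.34],[0,0,0,0,0.36],[0,0,0,0,0.38],[0,0,0,0,0.42],[0,0,0,0,0.46],[0,0,0,0,0.5],[0,0,0,0,0.5],[0,0,0,0,0.5],[0,0,0,0,0.5],[0,0,0,0,0.5],[0,0,0,0,0.5]]]' | python3 drive.py 20
python3 - <<'E'
from h import *
s=snap('wrist');t=snap('side')
a=cv2.resize(t['pixels'][165:275,180:310],None,fx=3.4,fy=3.4,interpolation=cv2.INTER_CUBIC)
o=np.zeros((384,800,3),np.uint8);b=s['pixels'][120:384,100:400]
o[:374,:442]=a[:374];o[:264,450:750]=b;cv2.imwrite('pics/s4.png',o[...,::-1])
E
```

```text
t: 12.75
tcp_pos: [0.5148, 0.1129, 0.2272]
tool_rot: [0.064, 0.998, 0.0, -0.0]
force: [-0.4, -0.3, -0.3]
finger_gap: 0.503
gripper_force: 0.0
```

View pics/s4.png

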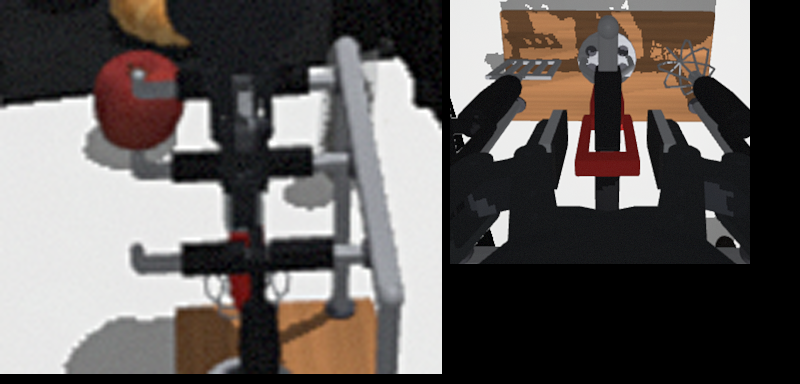

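The eye sits in the groove across the saddle (red bar at (607,160)), hanging level, and the fingers are clear on both sides. Withdrawing upward.

```bash
echo '[[[0,0,-0.005,0,0.5],[0,0,-0.012,0,0.5],[0,0,-0.025,0,0.5],[0,0,-0.04,0,0.5],[0,0,-0.06,0,0.5],[0,0,-0.08,0,0.5],[0,0,-0.1,0,0.5],[0.03,0,-0.11,0,0.5],[0.06,0,-0.12,0,0.5],[0.08,0,-0.12,0,0.5],[0.08,0,-0.12,0,0.5],[0.08,0,-0.12,0,0.5],[0.08,0,-0.12,0,0.5],[0.08,0,-0.12,0,0.5],[0.08,0,-0.12,0,0.5],[0.08,0,-0.12,0,0.5],[0.08,0,-0.12,0,0.5]]]' | python3 drive.py
python3 - <<'E'
from m import *
s=snap('wrist');t=snap('side')
for i in range(2):
    bar(s,.236,.25); 
    s=snap('wrist')
a=cv2.resize(t['pixels'][165:275,180:310],None,fx=3.4,fy=3.4,interpolation=cv2.INTER_CUBIC)
o=np.zeros((384,800,3),np.uint8);b=s['pixels'][100:384,90:430]
o[:374,:442]=a[:374];o[:284,450:790]=b;cv2.imwrite('pics/s5.png',o[...,::-1])
E
```

```text
t: 14.55
tcp_pos: [0.4357, 0.123, 0.347]
tool_rot: [0.064, 0.998, -0.0, -0.0]
force: [0.2, 0.1, 0.1]
finger_gap: 0.5
gripper_force: 0.0
comp [242 228  30  61 742] zmax 0.2432 369
centre px (256.5, 264.0) world [0.5259 0.1115] size [0.0302 0.058 ] yaw 3.0268793169431842
median bar cloud [0.5145 0.1128 0.2417]
comp [242 228  30  61 739] zmax 0.2431 365
centre px (256.5, 264.0) world [0.5259 0.1115] size [0.0302 0.058 ] yaw 3.0269679190556933
median bar cloud [0.5146 0.1127 0.2417]
```

View pics/s5.png

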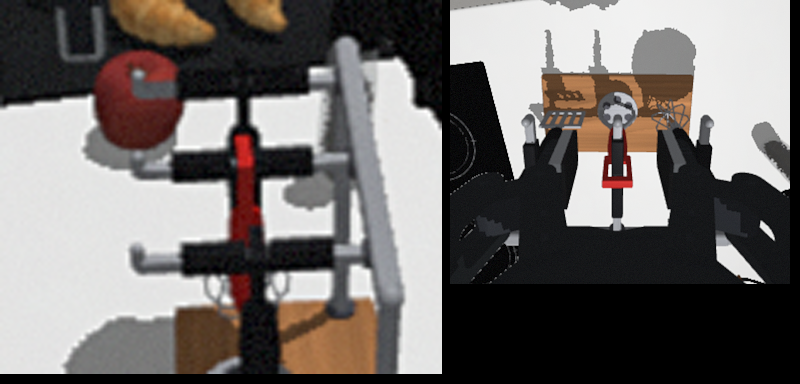

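The masher hangs still in the groove. Its bar top reads 0.243 m, as expected for a bar resting on the arm's top, and the red bar shows at (617,183) in the wrist crop. The whisk, turner and apple look undisturbed. Handing in.

```bash
python3 -c "
from station import manip
print(manip.sign_off())"
```

```text
the job is handed in; nothing more can be done
None
```

The masher hangs still by its eye in the saddle groove on the middle arm, with the gripper clear of it, and the job was handed in at about 15 s with at most about 13 N felt at the wrist.

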